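# Lift the brown egg out of its cup with spring tongs

### The arm

A 6-joint arm with a two-finger parallel gripper is mounted at the origin on a cart in front of the work surface, level with it; the furniture and walls round the work are solid. World frame = base frame: x ahead of the robot, y to its left, z up, the work surface at z = 0. Lengths are in m, angles in degrees, forces in N, time in s.
With the tool pointing down it reaches from about 0.25 to 0.8 m from the base axis. Payload 3.9 kg.
Tool frame: the origin (TCP) lies at the very end of the fingers, on their centre line; the grasp point (between the pads) lies 19 mm behind it; z points along the fingers, y is the line along which they close (so a half turn about z gives the same grasp; the last joint's range is limited). The gripper opens to 85 mm and grips with 20 to 120 N. Pads are 22 mm wide; open, the fingers measure 114 mm over their backs; the gripper's body (76 mm by 85 mm) begins 54 mm behind the grasp point. The pads swing forward as they close: fully open they stand 13 mm farther back than shut.
Start: joints at [-76.604, 14.897, -7.913, 67.191, 0, 90], TCP at [0.122, -0.511, 0.231] pointing down, gripper open.
Joint ranges: [-159.42, 159.42], [-47.68, 98.78], [-73.54, 78.23], [-108.79, 121.32], [-90, 84.71], [-180, 180]. Speed limits (degrees/s): [147.25, 147.25, 180, 180, 180, 180].

### API

Orientations are given as a 3x3 rotation matrix whose columns are the frame's x, y, z axes.
In Python, from bench import state, cams, job_done gives the robot as it stands.
- The arm moves only by the tool arm_command, never from a script. Its argument "motion" is a list of rows, each a list of 3 entries, a list of its own where there are three numbers: the finger opening in mm, from 0 to 85.4, then the shift along the tool's x, y, z in units of 25 mm (1.0 is 25 mm), then the turn, a rotation vector about the tool's x, y, z in units of 6 degrees (1.0 is 6 degrees). In form: [[gripper, [tx, ty, tz], [ax, ay, az]], ...]. A call has 1 to 5 rows; each row shifts and turns the commanded pose from where the row before left it, along the tool's axes as they then stand; what a row does not reach is not made up. A row lasts 1/12 s, in which the tool goes at most 41.7 mm and 7.16 degrees, less where a joint would pass 70% of its speed; a pose out of reach is approached as far as the arm can. A call is refused whole if a number of a shift passes 1 or a number of a turn 1, either way. A call with a gripper value outside its range is refused whole. The fingers move at their own pace and stop on an object; "squeeze" is the grip in N (left out, the last holds). Time passes only in rows, so rows that do not move let the fingers close. It gives the time, the measured TCP pose, the force, the opening and the grip force at its end, in the units of the state.
- state(): the state, without advancing time (a new reading comes with each control period).
- cams.read_camera(name): name is "scene" or "top" or "wrist"; returns the picture (420x560x3 uint8, red, green, blue); there is no depth.
- cams.camera_info(name): a dict with "fovy" (degrees; the focal length in pixels is half the picture's height over the tangent of half this angle, whatever the lens; pixels are square), "cx", "cy" (the principal point, pixels), "k1" (the pictures are not rectified: a ray, as slopes to the right and down, at radius r is drawn at 1 + k1 r^2 times it, then the intrinsics apply), "rvec" (rotation vector, rad) and "tvec" (3), from world to camera coordinates, as OpenCV has them; the wrist camera has in their place "tool_from_camera" (4x4, takes a point from camera to tool coordinates, whose origin is the TCP and whose axes are the flange's). Camera axes: x right, y down, z forward; pixel columns grow to the right and rows downward; lengths in m; the calibration is good to about 2 mm. A picture is of the moment at which its call begins: read the wrist's pose just before it. camera_info takes no time and is no camera call.
- job_done(): hands the job in; it is judged then, once.
The state is a dict: "t": time; "joints": joint angles; "qvel": joint speeds; "effort": joint torques, N m; "eef_pos": TCP position; "ee_rot": TCP orientation; "contact_force": force on the tool from outside, world axes, zero at the start; "moment": the same for the moment, N m; "gripper_width": finger opening in m; "grip_force": force on a finger pad.
Only numpy, scipy, OpenCV 4.12 (cv2) and the standard library are available. Lean on these libraries where they do the work, as an engineer would, in place of code of your own. Each camera call takes 0.05 s, during which the arm holds its last target. There are 200 camera calls.

### The job

Pick up the small spring tongs by their red finger plates, close their wire rings on the flanks of the brown egg while it stands in its egg cup, and lift it out with the tongs, at least 10 cm above where it sat. Finish while holding it up like that, squeezed in the tongs and touched by nothing else; leave both egg cups standing, and do not disturb the white egg, the bowl, the teal tin or the pepper jar.

Things in the scene. Friction and masses are not known exactly. Their poses are not given: they have to be found in the camera images.
- tongs: spring egg tongs, 235 mm long, 100 g, lying flat: black pivot at the back (tail end at x -121 mm), two steel arms, each with a red finger plate and a wire ring at its end. Origin midway between the plates, on the underside. x points to the rings, y to the left arm, z up. Plates: 54 mm long (along x, centred on the origin), z 2 to 26 mm, 59 mm over their outer faces when open; grip there from above
- tongs_tips (a point): midway between the two wire rings: x +100, y 0, z +14 mm in the tongs' frame. The upright rings are 26 mm across outside (4 mm wire); open, 62 mm lie free between them; they close about 4 mm for each 2 mm at the plates. Bring this point to the egg's middle
- tongs_left (a joint): closing angle of the left arm: 0 open (at rest), about 0.06 on an egg, 0.13 stop. The right arm is linked and follows. The spring opens them: a plate yields above about 4 N, and needs 7 N to reach the egg (47 mm over the plates). Squeezed to 56 mm the tongs can be carried open; 15 to 25 N at the plates holds an egg firmly
- brown_egg: the brown egg, 42 mm in diameter and 52 mm tall, 55 g, loose, standing upright in an egg cup. Origin at the bottom end of the egg, z up along the egg
- brown_egg_center (a point): the middle of the brown egg at its widest part, 21 mm above its bottom end; about 60 mm above the worktop while it stands in its cup. The egg's top is 31 mm above this point, the cup's rim 16 mm below it
- white_egg: the white egg, same shape and size, in the other egg cup. Origin at its bottom end. To be left alone
- cup_a: blue ceramic egg cup with the brown egg in it, 44 mm tall, 46 mm wide at the foot, 33 mm at the rim, 150 g, loose. Origin under the middle of its foot
- cup_b: the same kind of egg cup with the white egg in it
- bowl: green bowl, white inside, 115 mm in diameter and 59 mm tall, loose bystander. Origin under its middle
- teal_tin: teal food tin with a metal lid, 58 mm in diameter and 72 mm tall, loose bystander. Origin under its middle
- pepper_jar: spice jar with dark brown lid, 44 mm in diameter and 96 mm tall, loose bystander. Origin under its middle
Not all that is in view belongs to the job. Of the things that look like the tongs, the largest one is meant.

How it is judged:
By the outcome, as a careful person would: the job done as asked, in the order asked, and still so for the second after the job is handed in, while the arm keeps its last pose, push and grip.
It also fails if it takes over 43 s, if anything falls off the work surface, if the arm or the gripper's body presses on something with over 40 N, if the wrist force passes 120 N, or if a joint passes its speed limit or range.

## Working session

There is one attempt and no reset: what is moved stays moved. The work goes in short steps, Python scripts to look and compute and a tool call to move; the robot and the scene stay as the last step left them, time stands still between calls to the robot, and variables do not carry over. Pictures are saved under pics/ and viewed, at most 10 in all, crops included, and the job is handed in when it is done.

Besides the shell and the picture viewer there is one more tool, called after ">>>" as name(argument=value, ...), one argument or row to a line, values as JSON. arm_command: Moves the arm, as the interface text tells. Its arguments: {"type":"object","properties":{"motion":{"type":"array"},"squeeze":{"type":"number"}},"required":["motion"]}

```bash
mkdir -p pics; ls; python3 - <<'E'
from bench import state,cams
import cv2,numpy as np
s=state();print(s['t'],s['eef_pos'],s['ee_rot'],s['gripper_width'])
for n in ('scene','top','wrist'):
    im=cams.read_camera(n);np.save(f'pics/{n}0.npy',im);cv2.imwrite(f'pics/{n}0.png',im[:,:,::-1]);print(n,cams.camera_info(n))
E
```

```text
pics
0.0 [ 0.12145396 -0.51003389  0.23043595] [[ 9.72794044e-01  2.31671166e-01 -4.68505425e-04]
 [ 2.31671640e-01 -9.72792054e-01  1.96763633e-03]
 [ 8.62488715e-08 -2.02264433e-03 -9.99997954e-01]] 0.08536537102019195
scene {'fovy': 55.074717899705945, 'cx': 276.4242760921446, 'cy': 206.8993858765652, 'k1': -0.04934357176237758, 'rvec': array([ 0.52572574, -2.81662221,  0.93940844]), 'tvec': array([0.56285471, 0.2318176 , 0.8315989 ])}
top {'fovy': 51.48589438718356, 'cx': 277.32822295079995, 'cy': 207.60923784240126, 'k1': 0.03835694211512568, 'rvec': array([ 2.11265354, -2.12055282,  0.20944214]), 'tvec': array([-0.02573753,  0.60461877,  1.09765977])}
wrist {'fovy': 66.64776711056753, 'cx': 279.80402555744473, 'cy': 213.8386228399795, 'k1': 0.0145938220712203, 'tool_from_camera': array([[ 2.37971223e-04, -9.53199803e-01, -3.02340998e-01,
         7.65096733e-02],
       [ 9.99999087e-01,  6.29029270e-04, -1.19606528e-03,
         1.36674663e-04],
       [ 1.33027053e-03, -3.02340437e-01,  9.53199082e-01,
        -1.43157905e-01],
       [ 0.00000000e+00,  0.00000000e+00,  0.00000000e+00,
         1.00000000e+00]])}
```

View pics/top0.png

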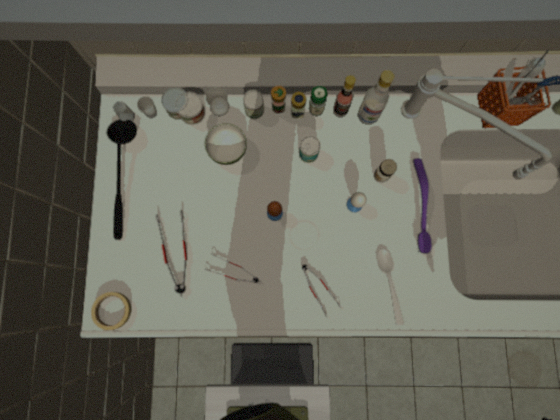

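View pics/scene0.png

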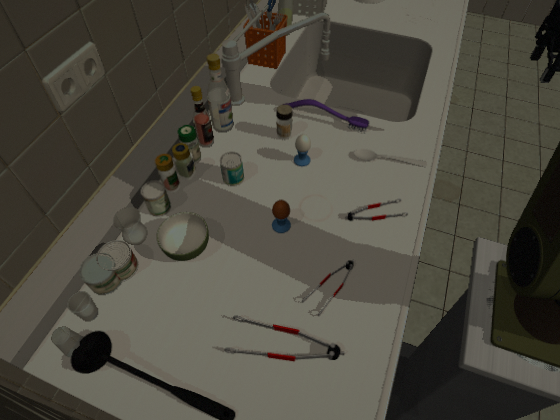

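The top view shows three tong-like things: A with its pivot at (180,289) and arms up to y≈205, B with its pivot at (257,280), and C with its pivot at (305,267). A is the largest, about 85 px or roughly 0.22 m. The brown egg is at (274,209) and the white egg at (357,201). Next I'll confirm A in a crop and measure it.

```bash
cat > h.py <<'E'
import cv2,numpy as np
from bench import state,cams
def ray(n,uv,st=None):
    c=cams.camera_info(n);f=210/np.tan(np.radians(c['fovy']/2))
    K=np.array([[f,0,c['cx']],[0,f,c['cy']],[0,0,1.]])
    p=cv2.undistortPoints(np.array([[uv]],float),K,np.array([c['k1'],0,0,0,0.]))[0,0]
    d=np.array([p[0],p[1],1])
    if n=='wrist':
        T=c['tool_from_camera'];R=np.array(st['ee_rot'])
        return np.array(st['eef_pos'])+R@T[:3,3],R@T[:3,:3]@d
    R=cv2.Rodrigues(c['rvec'])[0]
    return -R.T@c['tvec'],R.T@d
def onz(n,uv,z,st=None):
    o,d=ray(n,uv,st);return o+d*(z-o[2])/d[2]
def meet(r1,r2):
    (a,d),(b,e)=r1,r2;d=d/np.linalg.norm(d);e=e/np.linalg.norm(e)
    s=np.linalg.lstsq(np.c_[d,-e],b-a,rcond=None)[0]
    p,q=a+s[0]*d,b+s[1]*e
    return (p+q)/2,np.linalg.norm(p-q)
def blobs(m,amin=8):
    n,l,s,c=cv2.connectedComponentsWithStats(m.astype(np.uint8))
    return [(c[i],s[i]) for i in range(1,n) if s[i,4]>=amin]
E
python3 - <<'E'
from h import *
for n in('top','scene'):
    im=np.load(f'pics/{n}0.npy');h=cv2.cvtColor(im,cv2.COLOR_RGB2HSV)
    H,S,V=h[...,0],h[...,1],h[...,2]
    for nm,m,z in(('red',((H<6)|(H>172))&(S>150)&(V>60),.026),('brown',(H>=5)&(H<16)&(S>110)&(V>35),.06),('blue',(H>98)&(H<118)&(S>110)&(V>50),.02),('black',(V<45),.02)):
        for c,s in blobs(m):
            p=onz(n,c,z)
            if 0.2<p[0]<.8 and abs(p[1])<.5:print(n,nm,c.round(1),s,p.round(3))
im=np.load('pics/top0.npy')[190:310,130:350];cv2.imwrite('pics/c1.png',cv2.resize(im,None,fx=3.6,fy=3.6,interpolation=2)[:,:,::-1])
E
```

```text
top red [184.6 248.9] [184 242   2  15  16] [0.499 0.221 0.026]
top red [164.3 253.6] [163 245   4  18  24] [0.487 0.275 0.026]
top brown [274.2 208.4] [268 202  14  14 151] [ 0.603 -0.02   0.06 ]
top blue [351.1 206.4] [348 201  11  10  27] [ 0.615 -0.231  0.02 ]
top blue [274.7 217.3] [269 215  12   5  19] [ 0.586 -0.021  0.02 ]
top black [120.  163.5] [107 120  29 119 952] [0.74  0.411 0.02 ]
top black [383.  172.1] [380 167  10   9  18] [ 0.712 -0.323  0.02 ]
top black [ 87.  177.5] [ 85 173   5   9  14] [0.7   0.499 0.02 ]
top black [ 90.  189.5] [ 87 187   6   7  13] [0.666 0.488 0.02 ]
top black [ 83.1 242.4] [ 77 218  13  50 296] [0.519 0.495 0.02 ]
top black [ 78.7 293.4] [ 72 269  14  49 241] [0.385 0.495 0.02 ]
top black [255.7 279.8] [254 279   4   3   9] [0.417 0.03  0.02 ]
top black [179.9 289.1] [177 285   8   8  31] [0.394 0.231 0.02 ]
top black [270.8 363.9] [ 232  343   80   41 2509] [ 0.205 -0.01   0.02 ]
top black [311.9 365.4] [311 360   2  12  13] [ 0.201 -0.115  0.02 ]
scene red [373.4 205.6] [368 203  12   6  38] [ 0.404 -0.139  0.026]
scene red [378.6 217.3] 
[... 730 characters left out ...]
 ]
scene black [277.8 129.8] [277 124   4  11  17] [ 0.723 -0.315  0.02 ]
scene black [300.5 154.8] [298 151   7   8  32] [ 0.629 -0.244  0.02 ]
scene black [231.4 179.2] [229 173   8  11  43] [ 0.767 -0.098  0.02 ]
scene black [282.4 216.6] [273 204  17  22 144] [ 0.602 -0.033  0.02 ]
scene black [350. 216.] [347 212   7   9  40] [ 0.45  -0.093  0.02 ]
scene black [188.3 252.6] [162 233  47  28 254] [0.765 0.137 0.02 ]
scene black [348.  265.3] [338 261  15  10  62] [0.419 0.039 0.02 ]
scene black [137.3 373.2] [  71  331  164   89 2554] [0.729 0.407 0.02 ]
scene black [303.9 335.5] [298 333  13   6  15] [0.458 0.223 0.02 ]
scene black [331.6 350.7] [312 339  28  21 148] [0.399 0.232 0.02 ]
```

View pics/c1.png

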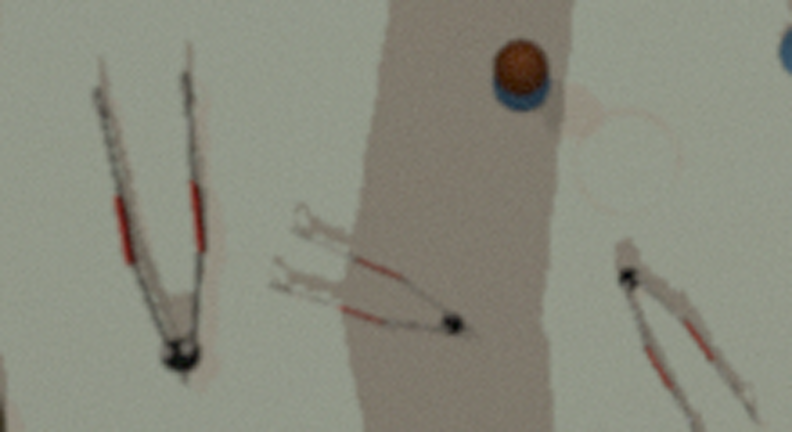

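Crop: A has its pivot at (180,288) and red plates at (165,254) and (185,250). The plates are about 57 mm apart, so A is the 235 mm tongs; B and C are clearly smaller. Both cameras agree: plate middle at about (0.491, 0.249), heading about 12°. The egg is at about (0.603, -0.022). I'll move to a hover.

>>> arm_command(
  motion=[
    [85,[0.79,-0.97,0.1],[0,0,0]],
    [85,[0.79,-0.97,0.1],[0,0,0]],
    [85,[0.79,-0.97,0.1],[0,0,0]],
    [85,[0.79,-0.97,0.1],[0,0,0]],
    [85,[0.79,-0.97,0.1],[0,0,0]],
  ],
  squeeze=20,
)

```text
t: 0.57
eef_pos: [0.1898, -0.3683, 0.2184]
ee_rot: [[0.973, 0.231, -0.0], [0.231, -0.973, 0.001], [0.0, -0.001, -1.0]]
contact_force: [0.2, 0.1, 1.0]
gripper_width: 0.0847
grip_force: 0.0
```

>>> arm_command(
  motion=[
    [85,[0.79,-0.97,0.1],[0,0,0]],
    [85,[0.79,-0.97,0.1],[0,0,0]],
    [85,[0.79,-0.97,0.1],[0,0,0]],
    [85,[0.79,-0.97,0.1],[0,0,0]],
    [85,[0.79,-0.97,0.1],[0,0,0]],
  ],
)

```text
t: 0.98
eef_pos: [0.2577, -0.2275, 0.2061]
ee_rot: [[0.973, 0.231, 0.0], [0.231, -0.973, 0.0], [0.0, -0.0, -1.0]]
contact_force: [1.1, -0.3, 0.1]
gripper_width: 0.0847
grip_force: 0.0
```

>>> arm_command(
  motion=[
    [85,[0.79,-0.97,0.1],[0,0,0]],
    [85,[0.79,-0.97,0.1],[0,0,0]],
    [85,[0.79,-0.97,0.1],[0,0,0]],
    [85,[0.79,-0.97,0.1],[0,0,0]],
    [85,[0.79,-0.97,0.1],[0,0,0]],
  ],
)

```text
t: 1.4
eef_pos: [0.3257, -0.0867, 0.1937]
ee_rot: [[0.973, 0.232, 0.0], [0.232, -0.973, -0.0], [0.0, 0.0, -1.0]]
contact_force: [0.7, -0.4, -0.3]
gripper_width: 0.0851
grip_force: 0.0
```

>>> arm_command(
  motion=[
    [85,[0.79,-0.97,0.1],[0,0,0]],
    [85,[0.79,-0.97,0.1],[0,0,0]],
    [85,[0.79,-0.97,0.1],[0,0,0]],
    [85,[0.79,-0.97,0.1],[0,0,0]],
    [85,[0.79,-0.97,0.1],[0,0,0]],
  ],
)

```text
t: 1.82
eef_pos: [0.3936, 0.0542, 0.181]
ee_rot: [[0.973, 0.232, -0.0], [0.232, -0.973, -0.0], [-0.0, 0.0, -1.0]]
contact_force: [0.9, -1.0, 0.1]
gripper_width: 0.0849
grip_force: 0.0
```

>>> arm_command(
  motion=[
    [85,[0.79,-0.97,0.1],[0,0,0]],
    [85,[0.79,-0.97,0.1],[0,0,0]],
    [85,[0.79,-0.97,0.1],[0,0,0]],
    [85,[0.79,-0.97,0.1],[0,0,0]],
    [85,[0.79,-0.97,0.1],[0,0,0]],
  ],
)

```text
t: 2.23
eef_pos: [0.4712, 0.1539, 0.1694]
ee_rot: [[0.957, 0.288, -0.012], [0.289, -0.957, 0.035], [-0.001, -0.037, -0.999]]
contact_force: [0.4, -0.1, 1.0]
gripper_width: 0.0851
grip_force: 0.0
```

>>> arm_command(
  motion=[
    [85,[0.79,-0.97,0.1],[0,0,0]],
    [85,[0.79,-0.97,0.1],[0,0,0]],
    [85,[0,0,0],[0,0,0]],
  ],
)

```text
t: 2.48
eef_pos: [0.5049, 0.1912, 0.1663]
ee_rot: [[0.947, 0.322, -0.016], [0.323, -0.945, 0.056], [0.002, -0.058, -0.998]]
contact_force: [1.4, 0.6, 0.7]
gripper_width: 0.0851
grip_force: 0.0
```

```bash
python3 - <<'E'
from h import *
s=state();print(np.round(s['joints'],1),np.round(s['qvel'],1))
im=cams.read_camera('wrist');np.save('pics/w1.npy',im);cv2.imwrite('pics/w1.png',im[:,:,::-1])
E
```

```text
[ 18.8  18.3 -13.2  58.4   3.3 179.9] [-1.1 -2.4 -3.5  2.  -2.   0. ]
```

View pics/w1.png

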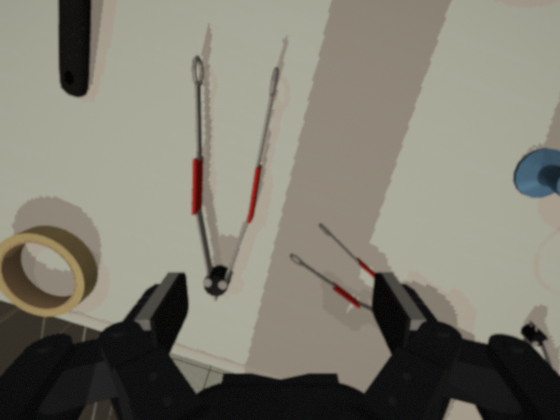

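Wrist view: tongs A has red plates at (197,186) and (254,194), rings at (198,70) and (275,82), and its pivot at (217,281). Joint 6 hit its limit, so I'll grasp with the half-turned tool instead. First I'll measure the tongs here.

```bash
python3 - <<'E'
from h import *
s=state();im=np.load('pics/w1.npy');h=cv2.cvtColor(im,cv2.COLOR_RGB2HSV)
H,S,V=h[...,0],h[...,1],h[...,2]
P=[]
for c,b in blobs(((H<7)|(H>172))&(S>140)&(V>50),40):
    if c[0]<300: p=onz('wrist',c,.014,s);P.append(p);print(c.round(1),b,p.round(4))
L,R=P if P[0][1]>P[1][1] else P[::-1]
d=L-R;print('mid',(L+R)/2,'sep',np.hypot(*d[:2]),'yaw',np.degrees(np.arctan2(-d[0],d[1])))
A=onz('wrist',(198,70),.014,s);B=onz('wrist',(275,82),.014,s);m=(A+B)/2;e=A-B
print('tips',m,np.hypot(*e[:2]),'yaw',np.degrees(np.arctan2(-e[0],e[1])),'yaw from mid',np.degrees(np.arctan2(*(m-(L+R)/2)[1::-1])),np.hypot(*(m-(L+R)/2)[:2]))
E
```

```text
[196.7 184.7] [193 159   9  55 439] [0.4842 0.277  0.014 ]
[253.8 193.5] [248 167  13  56 224] [0.4944 0.2225 0.014 ]
mid [0.48932414 0.24976482 0.014     ] sep 0.05538034951593354 yaw 10.609019401392262
tips [0.58842569 0.2675464  0.014     ] 0.06693351528757602 yaw 10.423050627554991 yaw from mid 10.172222515679614 0.10068416330490075
```

>>> arm_command(
  motion=[
    [85,[0,0,0],[0,0,-1]],
    [85,[0,0,0],[0,0,-1]],
    [85,[0,0,0],[0,0,-1]],
    [85,[0,0,0],[0,0,-1]],
    [85,[0,0,0],[0,0,-1]],
  ],
)

```text
t: 2.95
eef_pos: [0.5004, 0.1875, 0.1668]
ee_rot: [[0.657, 0.754, -0.02], [0.753, -0.655, 0.053], [0.027, -0.05, -0.998]]
contact_force: [-0.2, -0.2, 0.0]
gripper_width: 0.0848
grip_force: 0.0
```

>>> arm_command(
  motion=[
    [85,[0,0,0],[0,0,-1]],
    [85,[0,0,0],[0,0,-1]],
    [85,[0,0,0],[0,0,-1]],
    [85,[0,0,0],[0,0,-1]],
    [85,[0,0,0],[0,0,-1]],
  ],
)

```text
t: 3.37
eef_pos: [0.5005, 0.1874, 0.1669]
ee_rot: [[0.192, 0.981, -0.02], [0.98, -0.191, 0.053], [0.048, -0.03, -0.998]]
contact_force: [0.1, 0.0, 1.3]
gripper_width: 0.0852
grip_force: 0.0
```

>>> arm_command(
  motion=[
    [85,[0,0,0],[0,0,-1]],
    [85,[0,0,0],[0,0,-1]],
    [85,[0,0,0],[0,0,-1]],
    [85,[0,0,0],[0,0,-1]],
    [85,[0,0,0],[0,0,-1]],
  ],
)

```text
t: 3.78
eef_pos: [0.5004, 0.1874, 0.1669]
ee_rot: [[-0.324, 0.946, -0.02], [0.944, 0.325, 0.053], [0.057, -0.002, -0.998]]
contact_force: [-0.0, 0.3, -0.6]
gripper_width: 0.0848
grip_force: 0.0
```

>>> arm_command(
  motion=[
    [85,[0,0,0],[0,0,-1]],
    [85,[0,0,0],[0,0,-1]],
    [85,[0,0,0],[0,0,-1]],
    [85,[0,0,0],[0,0,-1]],
    [85,[0,0,0],[0,0,-1]],
  ],
)

```text
t: 4.2
eef_pos: [0.5004, 0.1875, 0.1668]
ee_rot: [[-0.754, 0.657, -0.02], [0.655, 0.753, 0.053], [0.05, 0.027, -0.998]]
contact_force: [-0.8, -1.0, -0.4]
gripper_width: 0.0851
grip_force: 0.0
```

>>> arm_command(
  motion=[
    [85,[0,0,0],[0,0,-1]],
    [85,[0,0,0],[0,0,-1]],
    [85,[0,0,0],[0,0,-1]],
    [85,[0,0,0],[0,0,-1]],
    [85,[0,0,0],[0,0,-1]],
  ],
)

```text
t: 4.62
eef_pos: [0.5005, 0.1874, 0.1669]
ee_rot: [[-0.981, 0.192, -0.02], [0.191, 0.98, 0.053], [0.03, 0.048, -0.998]]
contact_force: [-0.5, -0.6, -0.4]
gripper_width: 0.0852
grip_force: 0.0
```

>>> arm_command(
  motion=[
    [85,[0,0,0],[0,0,-1]],
    [85,[0,0,0],[0,0,-1]],
    [85,[0,0,0],[0,0,-1]],
    [85,[0,0,0],[0,0,0]],
  ],
)

```text
t: 4.95
eef_pos: [0.5006, 0.1875, 0.1669]
ee_rot: [[-0.993, -0.117, -0.02], [-0.118, 0.992, 0.053], [0.013, 0.055, -0.998]]
contact_force: [0.5, -0.4, -1.0]
gripper_width: 0.0848
grip_force: 0.0
```

Next, a helper that computes the correction to a target pose in tool units.

```bash
cat >> h.py <<'E'
from scipy.spatial.transform import Rotation as Ro
def go(pos,yaw,n):
    s=state();R=np.array(s['ee_rot']);c,q=np.cos(np.radians(yaw)),np.sin(np.radians(yaw))
    T=np.array([[c,q,0],[q,-c,0],[0,0,-1]])
    rv=np.degrees(Ro.from_matrix(R.T@T).as_rotvec())/6
    d=T.T@(np.array(pos)-s['eef_pos'])/.025
    print('turn',rv.round(2),'total shift in target axes',d.round(2),'per row',(d/n).round(3),'joints',np.round(s['joints'],1))
E
python3 -c "
from h import *
go([.4893,.2498,.07],190.5,5)"
```

```text
turn [ 0.53 -0.11 -0.63] total shift in target axes [-0.01  2.53  3.88] per row [-0.002  0.506  0.775] joints [ 18.6  17.9 -13.6  58.6   3.2  11.8]
```

>>> arm_command(
  motion=[
    [85,[0,0,0],[0.53,-0.11,-0.63]],
    [85,[0,0.63,0.5],[0,0,0]],
    [85,[0,0.63,0.7],[0,0,0]],
    [85,[0,0.63,0.7],[0,0,0]],
    [85,[0,0.63,0.4],[0,0,0]],
  ],
)

```text
t: 5.37
eef_pos: [0.4886, 0.2499, 0.1079]
ee_rot: [[-0.984, -0.178, -0.001], [-0.178, 0.984, -0.001], [0.002, -0.001, -1.0]]
contact_force: [-0.4, 0.2, 0.2]
gripper_width: 0.0851
grip_force: 0.0
```

>>> arm_command(
  motion=[
    [85,[0,0,0.5],[0,0,0]],
    [85,[0,0,0],[0,0,0]],
  ],
)

```text
t: 5.53
eef_pos: [0.4878, 0.2497, 0.0946]
ee_rot: [[-0.984, -0.18, -0.004], [-0.18, 0.984, -0.002], [0.004, -0.001, -1.0]]
contact_force: [-1.0, -0.7, 0.0]
gripper_width: 0.0848
grip_force: 0.0
```

```bash
python3 - <<'E'
from h import *
s=state();im=cams.read_camera('wrist');np.save('pics/w2.npy',im);cv2.imwrite('pics/w2.png',im[:,:,::-1])
go([.4893,.2498,.0],190.5,5)
h=cv2.cvtColor(im,cv2.COLOR_RGB2HSV);H,S,V=h[...,0],h[...,1],h[...,2]
P=[]
for c,b in blobs(((H<7)|(H>172))&(S>140)&(V>50),100):
    p=onz('wrist',c,.014,s);P.append(p);print(c.round(1),b,p.round(4))
E
```

```text
turn [-0.01 -0.03 -0.02] total shift in target axes [-0.04  0.    3.83] per row [-0.007  0.001  0.766] joints [ 27.1  22.5 -18.1  49.6  -0.   16.7]
[73.5 92.3] [ 43  78  63  30 396] [0.4229 0.101  0.014 ]
[ 54.6 139.7] [ 26 126  57  31 543] [0.456  0.0881 0.014 ]
[243.4 231.4] [240 197   7  71 413] [0.4988 0.224  0.014 ]
[318.4 230.1] [315 196   7  71 415] [0.4876 0.279  0.014 ]
```

View pics/w2.png

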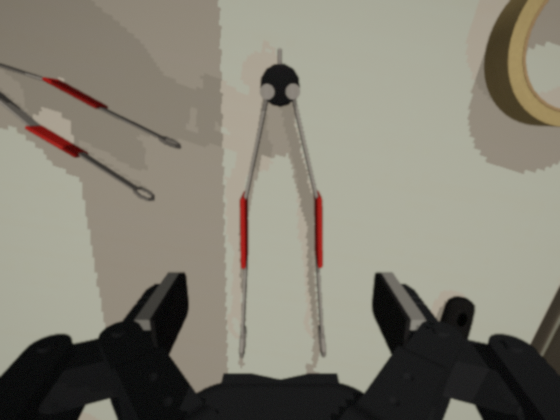

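Wrist view: the tongs are centred between the fingers, with plates at (243,231) and (318,230) and the pivot at (280,85), aligned with the tool. I'll descend.

>>> arm_command(
  motion=[
    [85,[-0.1,0,0.9],[0,0,0]],
    [85,[0,0,0.9],[0,0,0]],
    [85,[0,0,0.9],[0,0,0]],
    [85,[0,0,0.7],[0,0,0]],
    [75,[0,0,0.2],[0,0,0]],
  ],
)

```text
t: 6.0
eef_pos: [0.4913, 0.2493, 0.0053]
ee_rot: [[-0.984, -0.179, -0.002], [-0.179, 0.984, -0.001], [0.003, -0.001, -1.0]]
contact_force: [-0.3, -1.4, -0.2]
gripper_width: 0.0758
grip_force: 0.0
```

>>> arm_command(
  motion=[
    [68,[0,0,0],[0,0,0]],
    [64,[0,0,0],[0,0,0]],
    [64,[0,0,0],[0,0,0]],
  ],
)

```text
t: 6.25
eef_pos: [0.4941, 0.2513, 0.0086]
ee_rot: [[-0.983, -0.181, 0.003], [-0.181, 0.983, 0.002], [-0.004, 0.001, -1.0]]
contact_force: [-0.1, 0.5, 0.4]
gripper_width: 0.064
grip_force: 0.0
```

```bash
python3 - <<'E'
from h import *
for i in range(3):
    s=state();print(s['t'],np.round(s['eef_pos'],4),np.round(s['contact_force'],1),np.round(s['joints'],2))
    im=cams.read_camera('wrist')
go([.4913,.2505,0],190.5,1)
np.save('pics/w3.npy',im);cv2.imwrite('pics/w3.png',im[:,:,::-1])
E
```

```text
6.25 [0.4941 0.2513 0.0086] [-0.1  0.5  0.4] [ 26.95  28.25 -23.99  37.54   0.    16.53]
6.3 [0.4942 0.2514 0.0086] [ 0.6  0.2 -0.5] [ 26.96  28.25 -23.99  37.52   0.    16.53]
6.35 [0.494  0.2514 0.0085] [-0.   0.5  0. ] [ 26.97  28.25 -24.    37.51   0.    16.52]
turn [ 0.01  0.03 -0.01] total shift in target axes [ 0.11 -0.02  0.33] per row [ 0.107 -0.015  0.333] joints [ 27.   28.3 -24.   37.5   0.   16.5]
```

View pics/w3.png

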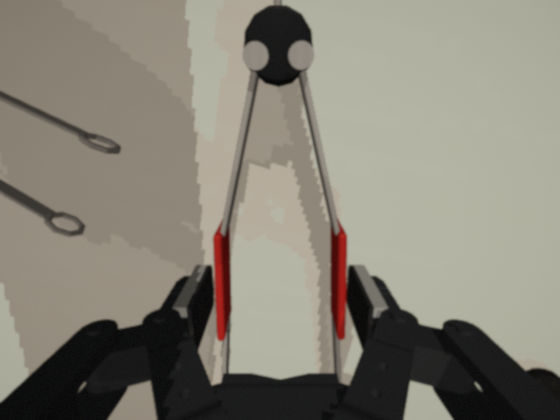

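Wrist view: the plates at (223,282) and (339,282) sit between the fingers with even gaps. I'll go lower while watching the force.

>>> arm_command(
  motion=[
    [64,[0.1,0,0.15],[0,0,0]],
    [64,[0,0,0.15],[0,0,0]],
    [64,[0,0,0],[0,0,0]],
  ],
)

```text
t: 6.65
eef_pos: [0.4896, 0.2502, -0.0012]
ee_rot: [[-0.983, -0.182, -0.0], [-0.182, 0.983, 0.0], [0.0, 0.0, -1.0]]
contact_force: [-0.7, -0.7, 0.3]
gripper_width: 0.0643
grip_force: 0.0
```

>>> arm_command(
  motion=[
    [64,[0,0,0.1],[0,0,0]],
    [64,[0,0,0],[0,0,0]],
  ],
)

```text
t: 6.82
eef_pos: [0.49, 0.2503, -0.0035]
ee_rot: [[-0.983, -0.182, 0.0], [-0.182, 0.983, 0.0], [-0.0, 0.0, -1.0]]
contact_force: [0.4, -0.0, -0.2]
gripper_width: 0.0641
grip_force: 0.0
```

>>> arm_command(
  motion=[
    [60,[0,0,0],[0,0,0]],
    [56,[0,0,0],[0,0,0]],
    [56,[0,0,0],[0,0,0]],
    [56,[0,0,0],[0,0,0]],
  ],
  squeeze=20,
)

```text
t: 7.15
eef_pos: [0.4907, 0.2507, -0.0025]
ee_rot: [[-0.983, -0.182, 0.002], [-0.182, 0.983, 0.001], [-0.002, 0.001, -1.0]]
contact_force: [-1.0, -0.1, 4.8]
gripper_width: 0.0563
grip_force: 3.0
```

>>> arm_command(
  motion=[
    [55,[0,0,-0.04],[0,0,0]],
    [55,[0,0,-0.04],[0,0,0]],
    [55,[0,0,0],[0,0,0]],
  ],
)

```text
t: 7.4
eef_pos: [0.4902, 0.2503, -0.0012]
ee_rot: [[-0.983, -0.182, 0.001], [-0.182, 0.983, 0.0], [-0.001, 0.0, -1.0]]
contact_force: [-0.7, -0.6, -1.4]
gripper_width: 0.0555
grip_force: 4.5
```

>>> arm_command(
  motion=[
    [55,[0,0,-0.2],[0,0,0]],
    [55,[0,0,-0.4],[0,0,0]],
    [55,[0,0,-0.6],[0,0,0]],
    [55,[0,0,-0.8],[0,0,0]],
    [55,[0,0,-0.5],[0,0,0]],
  ],
)

```text
t: 7.82
eef_pos: [0.4909, 0.2507, 0.0637]
ee_rot: [[-0.983, -0.182, 0.003], [-0.182, 0.983, 0.001], [-0.003, 0.001, -1.0]]
contact_force: [0.4, 0.2, -0.9]
gripper_width: 0.0552
grip_force: 4.5
```

```bash
python3 - <<'E'
from h import *
s=state();print(s['grip_force'],s['gripper_width'],s['eef_pos'],s['contact_force'])
W=cams.read_camera('wrist');S=cams.read_camera('scene')
np.save('pics/w4.npy',W);np.save('pics/s4.npy',S)
a=cv2.resize(S[180:400,180:380],None,fx=2.7,fy=2.7,interpolation=2)
b=cv2.resize(W,(260,195));o=np.zeros((594,800,3),np.uint8);o[:,:540]=a;o[:195,540:]=b
cv2.imwrite('pics/m4.png',o[:,:,::-1])
E
```

```text
4.463957771658897 0.05518219284718832 [0.49094824 0.25071195 0.06365473] [ 0.44429514  0.20848498 -0.93737005]
```

View pics/m4.png

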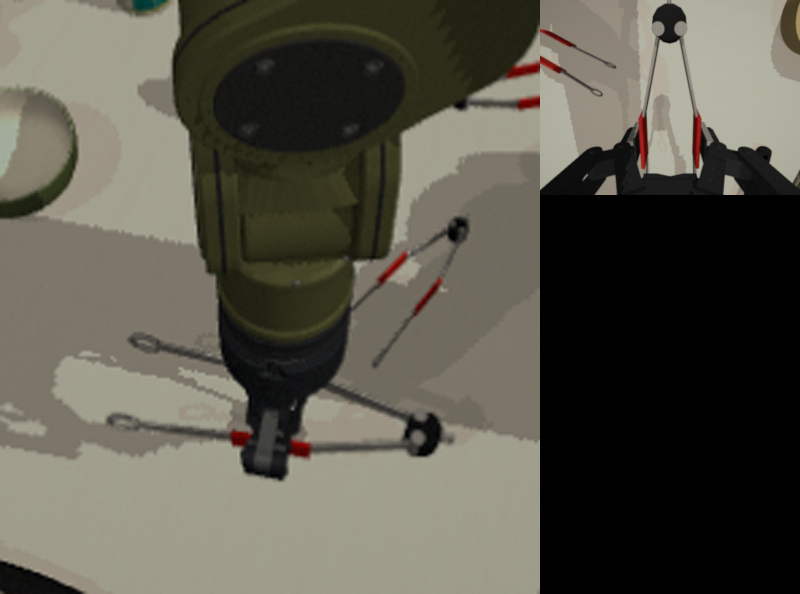

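The montage (scene crop and wrist view) shows the tongs lifted level. Their rings are at scene px (234,307) and (225,336), and the plates are in the pads. Next I'll measure the egg and the rings.

```bash
python3 - <<'E'
from h import *
T=np.load('pics/top0.npy');S=np.load('pics/scene0.npy')
for n in('top','scene'):print(n,ray(n,(280,210))[0].round(3))
A=onz('scene',(233.7,307),.079);B=onz('scene',(225.2,336.3),.079);print('rings',A,B,(A+B)/2,np.linalg.norm(A-B))
print(onz('top',(274.6,208.6),.068),onz('scene',(281,211),.06))
print(meet(ray('top',(274.6,208.6)),ray('scene',(281,210))))
a=cv2.resize(T[190:240,250:300],(390,390),interpolation=0);b=cv2.resize(S[190:240,256:306],(390,390),interpolation=0)
cv2.imwrite('pics/egg.png',np.hstack([a,b])[:,:,::-1])
E
```

```text
top [ 0.376 -0.029  1.195]
scene [0.403 0.496 0.809]
rings [0.59812806 0.23913039 0.079     ] [0.58866169 0.296803   0.079     ] [0.59339488 0.2679667  0.079     ] 0.05844434949527068
[ 0.60030089 -0.02079067  0.068     ] [ 0.60018696 -0.02020374  0.06      ]
(array([ 0.60084758, -0.02079582,  0.06305083]), np.float64(0.000860104438813172))
```

View pics/egg.png

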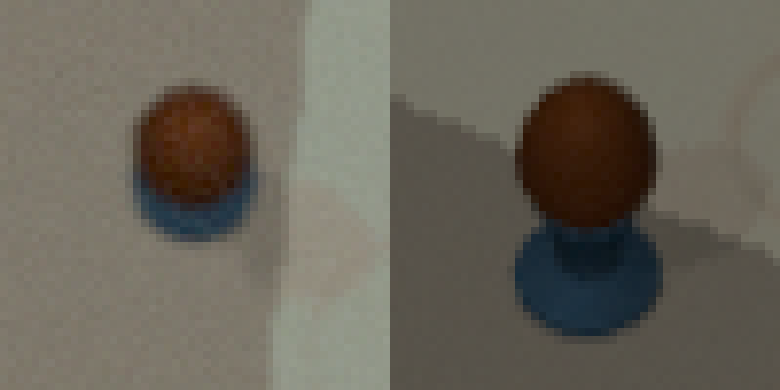

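Left half (top view): egg centre at (274.7,208.8). Right half (scene view): (281,210.5). The rays meet within 1 mm at (0.601,-0.021,0.063), which fits the expected height. The tips are about 0.102 m ahead of the TCP. I'll carry the tongs to above the egg.

>>> arm_command(
  motion=[
    [55,[0.05,-0.2,-0.3],[0,0,0]],
    [55,[0.1,-0.4,-0.4],[0,0,0]],
    [55,[0.1,-0.6,-0.4],[0,0,0]],
    [55,[0.1,-0.8,-0.4],[0,0,0]],
    [55,[0.12,-0.8,-0.4],[0,0,0]],
  ],
)

```text
t: 8.33
eef_pos: [0.4906, 0.1778, 0.1092]
ee_rot: [[-0.983, -0.182, -0.0], [-0.182, 0.983, -0.0], [0.0, -0.0, -1.0]]
contact_force: [0.5, -1.2, -0.9]
gripper_width: 0.0551
grip_force: 4.5
```

>>> arm_command(
  motion=[
    [55,[0.13,-0.8,-0.3],[0,0,0]],
    [55,[0.13,-0.8,-0.25],[0,0,0]],
    [55,[0.13,-0.8,0],[0,0,0]],
    [55,[0.13,-0.8,0],[0,0,0]],
    [55,[0.13,-0.8,0],[0,0,0]],
  ],
)

```text
t: 8.75
eef_pos: [0.4926, 0.0762, 0.1227]
ee_rot: [[-0.983, -0.181, -0.0], [-0.181, 0.983, 0.0], [0.0, 0.0, -1.0]]
contact_force: [0.1, -0.5, -0.8]
gripper_width: 0.0553
grip_force: 4.5
```

>>> arm_command(
  motion=[
    [55,[0.13,-0.8,0],[0,0,0]],
    [55,[0.13,-0.8,0],[0,0,0]],
    [55,[0.13,-0.8,0],[0,0,0]],
    [55,[0.13,-0.6,0],[0,0,0]],
    [55,[0.1,-0.4,0],[0,0,0]],
  ],
)

```text
t: 9.17
eef_pos: [0.4927, -0.0104, 0.1224]
ee_rot: [[-0.984, -0.18, -0.0], [-0.18, 0.984, 0.0], [0.0, 0.0, -1.0]]
contact_force: [-0.3, 0.0, -0.7]
gripper_width: 0.0552
grip_force: 4.5
```

>>> arm_command(
  motion=[
    [55,[0.1,-0.23,0],[0,0,0]],
    [55,[0,0,0],[0,0,0]],
    [55,[0,0,0],[0,0,0]],
  ],
)

```text
t: 9.42
eef_pos: [0.492, -0.0143, 0.1225]
ee_rot: [[-0.983, -0.181, 0.001], [-0.181, 0.983, 0.001], [-0.001, 0.001, -1.0]]
contact_force: [0.3, 0.1, -0.9]
gripper_width: 0.0551
grip_force: 4.5
```

```bash
python3 - <<'E'
from h import *
go([.499,-.0385,.125],190.5,1)
s=state();print(s['grip_force'],s['gripper_width'],s['eef_pos'],s['contact_force'])
W=cams.read_camera('top');S=cams.read_camera('scene')
np.save('pics/t5.npy',W);np.save('pics/s5.npy',S)
a=cv2.resize(S[140:260,220:320],(500,600),interpolation=2)
b=cv2.resize(W[180:255,240:315],(300,300),interpolation=2);o=np.zeros((600,800,3),np.uint8);o[:,:500]=a;o[:300,500:]=b
cv2.imwrite('pics/m5.png',o[:,:,::-1])
E
```

```text
turn [ 0.01  0.01 -0.01] total shift in target axes [-0.1 -1.  -0.1] per row [-0.099 -1.003 -0.099] joints [ -1.7  16.  -23.7  50.3   0.1 -12.2]
4.466314986348152 0.0551456480546073 [ 0.49199913 -0.01429341  0.12253101] [ 0.33570009  0.07302203 -0.89616855]
```

View pics/m5.png

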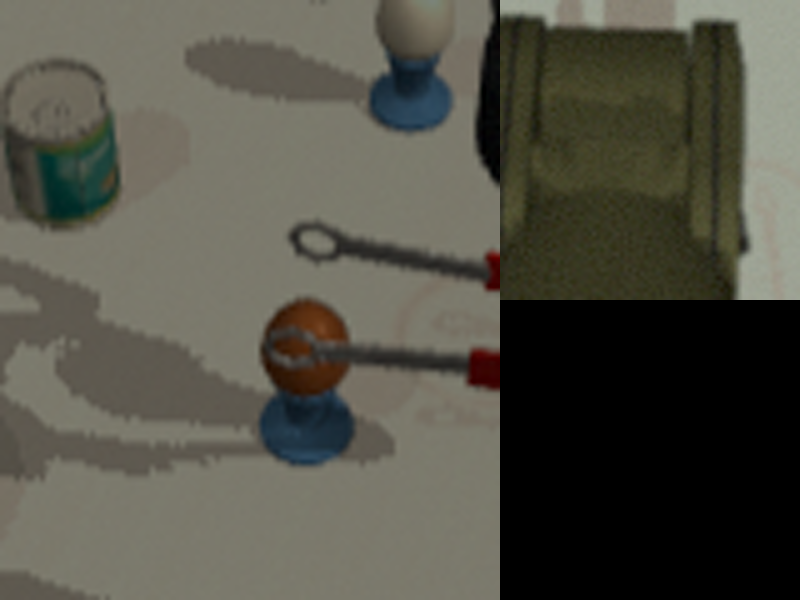

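In the scene view (top view blocked by the arm) the rings are at (283.4,188.4) and (278.2,209.2), and the egg stands undisturbed.

```bash
python3 - <<'E'
from h import *
s=state();z=s['eef_pos'][2]+.0155
A=onz('scene',(283.4,188.4),z);B=onz('scene',(278.2,209.2),z);m=(A+B)/2;d=B-A
print(m,np.linalg.norm(d),np.degrees(np.arctan2(-d[0],d[1])),m-s['eef_pos'])
off=m-s['eef_pos'];go([.601-off[0],-.021-off[1],.1225],190.5,1)
E
```

```text
[0.59155313 0.00316964 0.13806164] 0.05707847826066404 9.82365945091512 [0.09922853 0.01691518 0.0155    ]
turn [0.01 0.01 0.  ] total shift in target axes [-0.2  -1.02  0.  ] per row [-0.195 -1.019  0.002] joints [ -1.6  16.  -23.6  50.3   0.1 -12.2]
```

>>> arm_command(
  motion=[
    [55,[-0.05,-0.35,0],[0,0,0]],
    [55,[-0.06,-0.4,0],[0,0,0]],
    [55,[-0.04,-0.27,0],[0,0,0]],
    [55,[0,0,0],[0,0,0]],
    [55,[0,0,0],[0,0,0]],
  ],
)

```text
t: 9.93
eef_pos: [0.501, -0.0392, 0.1225]
ee_rot: [[-0.984, -0.181, 0.001], [-0.181, 0.984, 0.001], [-0.001, 0.001, -1.0]]
contact_force: [-0.4, 0.2, -1.3]
gripper_width: 0.0553
grip_force: 4.5
```

```bash
python3 - <<'E'
from h import *
s=state();print(s['grip_force'],s['eef_pos'])
S=cams.read_camera('scene');np.save('pics/s6.npy',S)
cv2.imwrite('pics/m6.png',cv2.resize(S[150:250,230:330],(600,600),interpolation=2)[:,:,::-1])
E
```

```text
4.4631365686655045 [ 0.50102962 -0.03922941  0.122491  ]
```

View pics/m6.png

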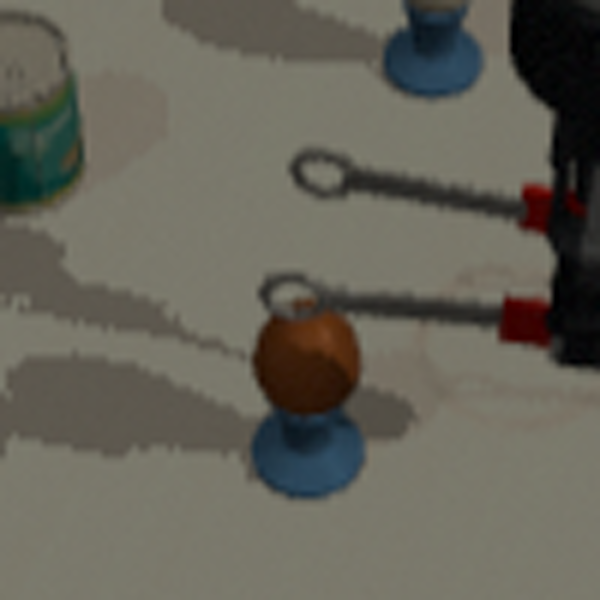

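In the scene view the rings at (283.7,178.7) and (278.5,199.3) straddle the egg from above. That was the tenth and last picture; from here I go by numbers.

```bash
python3 - <<'E'
from h import *
s=state();z=s['eef_pos'][2]+.0155
A=onz('scene',(283.7,178.7),z);B=onz('scene',(278.5,199.3),z);m=(A+B)/2
print(m,np.linalg.norm(B-A),m-s['eef_pos'])
go(s['eef_pos']+np.array([.601-m[0],-.021-m[1],-.078]),190.5,1)
E
```

```text
[ 0.60059327 -0.02226347  0.13796745] 0.05869756899730823 [0.09983277 0.01672588 0.0155    ]
turn [ 0.01  0.01 -0.01] total shift in target axes [-0.03  0.05  3.12] per row [-0.025  0.047  3.12 ] joints [ -4.5  16.9 -22.3  50.7   0.1 -14.9]
```

Aligned within about 1 mm. I'll descend, watching the force and the egg blob.

>>> arm_command(
  motion=[
    [55,[0,0.05,0.3],[0,0,0]],
    [55,[0,0,0.4],[0,0,0]],
    [55,[0,0,0.4],[0,0,0]],
    [55,[0,0,0.4],[0,0,0]],
    [55,[0,0,0.3],[0,0,0]],
  ],
)

```text
t: 10.4
eef_pos: [0.4997, -0.0371, 0.0763]
ee_rot: [[-0.983, -0.182, -0.0], [-0.182, 0.983, 0.001], [0.0, 0.001, -1.0]]
contact_force: [-0.2, -0.6, -1.2]
gripper_width: 0.055
grip_force: 4.5
```

>>> arm_command(
  motion=[
    [55,[0,0,0.4],[0,0,0]],
    [55,[0,0,0.4],[0,0,0]],
    [55,[0,0,0.35],[0,0,0]],
    [55,[0,0,0.15],[0,0,0]],
    [55,[0,0,0],[0,0,0]],
  ],
)

```text
t: 10.82
eef_pos: [0.4996, -0.0373, 0.0439]
ee_rot: [[-0.983, -0.182, -0.001], [-0.182, 0.983, 0.001], [0.001, 0.001, -1.0]]
contact_force: [-0.7, -0.3, -0.4]
gripper_width: 0.0552
grip_force: 4.5
```

```bash
cat >> h.py <<'E'
def egg():
    im=cams.read_camera('scene');h=cv2.cvtColor(im,cv2.COLOR_RGB2HSV);H,S,V=h[...,0],h[...,1],h[...,2]
    for nm,m in(('brown',(H>=4)&(H<16)&(S>140)&(V>25)),('blue',(H>98)&(H<118)&(S>110)&(V>50))):
        for c,b in blobs(m,15):
            if 220<c[0]<350 and 100<c[1]<260:print(nm,c.round(1),b)
    return im
E
python3 - <<'E'
from h import *
s=state();print(s['eef_pos'],s['contact_force'],s['joints'].__class__);go([.501,-.0375,.0445],190.5,1);egg()
E
```

```text
[ 0.49955573 -0.03727297  0.04394558] [-0.68239333 -0.33969924 -0.40695235] <class 'numpy.ndarray'>
turn [ 0.01 -0.01 -0.  ] total shift in target axes [-0.06 -0.02 -0.02] per row [-0.055 -0.019 -0.022] joints [ -4.3  21.7 -28.9  39.4   0.  -14.8]
brown [280.7 209.1] [272 200  18  19 250]
blue [301.7 160.3] [294 155  16  11 122]
blue [280.4 227.5] [272 222  18  11 113]
```

The egg hasn't moved. I'll close gently.

>>> arm_command(
  motion=[
    [53,[0,0,0],[0,0,0]],
    [51,[0,0,0],[0,0,0]],
    [49,[0,0,0],[0,0,0]],
    [48,[0,0,0],[0,0,0]],
    [47,[0,0,0],[0,0,0]],
  ],
  squeeze=22,
)

```text
t: 11.28
eef_pos: [0.501, -0.0377, 0.0455]
ee_rot: [[-0.983, -0.182, 0.002], [-0.182, 0.983, 0.0], [-0.002, -0.0, -1.0]]
contact_force: [-0.4, -0.1, -0.8]
gripper_width: 0.0471
grip_force: 13.8
```

>>> arm_command(
  motion=[
    [45,[0,0,0],[0,0,0]],
    [43,[0,0,0],[0,0,0]],
    [42,[0,0,0],[0,0,0]],
    [42,[0,0,0],[0,0,0]],
    [42,[0,0,0],[0,0,0]],
  ],
)

```text
t: 11.7
eef_pos: [0.5009, -0.0376, 0.0452]
ee_rot: [[-0.983, -0.182, 0.002], [-0.182, 0.983, 0.0], [-0.002, 0.0, -1.0]]
contact_force: [0.4, -1.2, 0.8]
gripper_width: 0.0471
grip_force: 22.7
```

```bash
python3 -c "
from h import *
s=state();print(s['eef_pos'],s['grip_force']);egg()"
```

```text
[ 0.5009292  -0.03760469  0.04521939] 22.730470597743988
brown [280.9 208.3] [272 201  18  16 211]
blue [301.8 159.9] [294 152  16  14 127]
blue [280.6 226.5] [272 220  18  13 145]
```

Gripped at 47.1 mm and 22.7 N, as expected for an egg. I'll lift slowly.

>>> arm_command(
  motion=[
    [42,[0,0,-0.05],[0,0,0]],
    [42,[0,0,-0.1],[0,0,0]],
    [42,[0,0,-0.15],[0,0,0]],
    [42,[0,0,-0.2],[0,0,0]],
    [42,[0,0,-0.2],[0,0,0]],
  ],
)

```text
t: 12.17
eef_pos: [0.5001, -0.0374, 0.0628]
ee_rot: [[-0.983, -0.182, 0.0], [-0.182, 0.983, 0.001], [-0.0, 0.001, -1.0]]
contact_force: [-0.4, -0.3, -1.4]
gripper_width: 0.047
grip_force: 22.8
```

>>> arm_command(
  motion=[
    [42,[0,0,-0.25],[0,0,0]],
    [42,[0,0,-0.25],[0,0,0]],
    [42,[0,0,-0.25],[0,0,0]],
    [42,[0,0,-0.25],[0,0,0]],
    [42,[0,0,-0.25],[0,0,0]],
  ],
)

```text
t: 12.58
eef_pos: [0.5006, -0.0375, 0.0946]
ee_rot: [[-0.983, -0.182, 0.001], [-0.182, 0.983, 0.001], [-0.001, 0.0, -1.0]]
contact_force: [-0.4, 0.0, -0.8]
gripper_width: 0.0469
grip_force: 22.9
```

```bash
python3 -c "
from h import *
s=state();print(s['eef_pos'],s['grip_force'],s['gripper_width']);egg()"
```

```text
[ 0.50062392 -0.03753091  0.0946438 ] 22.85325586795807 0.046933659212110755
brown [281.  195.2] [272 187  18  17 233]
brown [279. 205.] [276 204   7   3  17]
blue [301.9 159.9] [294 152  16  14 127]
blue [280.6 221.6] [272 210  18  23 246]
```

>>> arm_command(
  motion=[
    [42,[0,0,-0.3],[0,0,0]],
    [42,[0,0,-0.3],[0,0,0]],
    [42,[0,0,-0.35],[0,0,0]],
    [42,[0,0,-0.35],[0,0,0]],
    [42,[0,0,-0.35],[0,0,0]],
  ],
)

```text
t: 13.05
eef_pos: [0.5006, -0.0376, 0.1361]
ee_rot: [[-0.983, -0.182, 0.001], [-0.182, 0.983, 0.001], [-0.001, 0.0, -1.0]]
contact_force: [-0.3, 0.8, -0.8]
gripper_width: 0.0467
grip_force: 23.0
```

>>> arm_command(
  motion=[
    [42,[0,0,-0.35],[0,0,0]],
    [42,[0,0,-0.35],[0,0,0]],
    [42,[0,0,-0.3],[0,0,0]],
    [42,[0,0,-0.25],[0,0,0]],
    [42,[0,0,-0.2],[0,0,0]],
  ],
)

```text
t: 13.47
eef_pos: [0.5007, -0.0376, 0.1722]
ee_rot: [[-0.983, -0.182, 0.002], [-0.182, 0.983, 0.001], [-0.002, 0.0, -1.0]]
contact_force: [-0.3, 0.3, -0.8]
gripper_width: 0.047
grip_force: 23.0
```

>>> arm_command(
  motion=[
    [42,[0,0,-0.15],[0,0,0]],
    [42,[0,0,-0.05],[0,0,0]],
    [42,[0,0,0],[0,0,0]],
    [42,[0,0,0],[0,0,0]],
    [42,[0,0,0],[0,0,0]],
  ],
)

```text
t: 13.88
eef_pos: [0.5001, -0.0376, 0.1759]
ee_rot: [[-0.983, -0.182, 0.0], [-0.182, 0.983, 0.001], [-0.0, 0.001, -1.0]]
contact_force: [0.2, 0.9, -1.6]
gripper_width: 0.0467
grip_force: 23.0
```

```bash
python3 -c "
from h import *
s=state();print(s['eef_pos'],s['grip_force'],s['gripper_width'],np.round(s['qvel'],1));egg()
print(onz('scene',(281,173),.195))
o,d=ray('scene',(281,173));k=(.601-o[0])/d[0];print('height if at egg x',(o+k*d))"
```

```text
[ 0.50007474 -0.03756764  0.17585251] 23.014439642429352 0.046710238318497084 [ 0.  -0.1 -0.   0.   0.   0.1]
brown [281.2 170.4] [272 162  19  18 269]
brown [279.1 180.8] [276 179   7   4  19]
blue [301.8 160.4] [294 155  16  11 118]
blue [280.9 221.7] [272 210  18  23 267]
[ 0.59895282 -0.01711817  0.195     ]
height if at egg x [ 0.601      -0.02246347  0.18859853]
```

```bash
python3 -c "
from bench import job_done
print(job_done())"
```

```text
the job is handed in; nothing more can be done
None
```

The job is handed in: the brown egg is held in the tongs about 13 cm above where it sat, gripped at 23 N. At last check its cup and the white egg's cup stood in place, and I saw no sign of contact with the bystanders.

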